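# Load the indexing jig and hold its sprung detent in the notch

## Task

Stand the turned wooden blank in the round nest of the green jig, disc down, with the V notch of its steel disc facing the brass nose of the sprung slide, and let go of it. Then pull the slide's black handle straight out against its springs until the black pointer bar lies over the red band, which draws the nose into the notch, and keep it there: the program finishes while still gripping and holding the handle at the mark. Leave the wax tin, the chisel and the offcut where they are.

Things in the scene. Friction and masses are not known exactly. Their poses are not given: they have to be found in the camera images.
- blank: The loose workpiece, 0.17-0.35 kg, 88 mm tall, upright on the table: dark steel disc (60.5 mm across, 18 mm thick) with a pale turned wooden spindle on top, under 35 mm wide; 53 to 88 mm above the underside it is a plain round spigot of 26 mm diameter, the place to grip. Origin: centre of the underside; z up its axis; x points out through the middle of the V notch.
- notch (a point): Middle of the mouth of the blank's V notch, on the disc's top rim, 30 mm from the blank's axis. The notch runs through the full disc thickness, 16 mm wide at the rim, 3 mm wide at its bottom 14 mm from the axis; the disc top is painted yellow along both sides of it.
- jig: Indexing jig, fixed to the table: green base 225 x 150 x 12 mm (x -120 to 105, y +-75) with the nest, green spring tubes at y +-55 (32 mm high), guide blocks at x -105, y +-55 (38 mm high) and the slide. Origin: on the table under the nest's centre; z up. The slide is pulled along the jig's -x; the brass nose is on the nest's +x side, so a loaded blank's x must point along the jig's x.
- nest (a point): Centre of the nest floor, 12 mm above the table. The nest is a steel ring of 67 mm inner and 80 mm outer diameter standing 8 mm above this floor; the blank's disc stands on the floor inside it with about 3 mm clearance all round.
- slide (a joint): How far the slide is pulled out, m: 0 at rest, 0.045 at its end stop. The springs pull back with 4 N at 0, rising 0.2 N per mm. At 0.027 the pointer is on the middle of the red band. With the notch facing it, the nose meets the bottom of the notch only at about 0.033; the plain rim of a wrongly turned blank stops it at about 0.018 to 0.021.
- handle (a point): Middle of the slide's black handle at grip height, 55 mm above the table; moves with the slide. The handle is an upright plate 16 mm thick along the jig's x, 60 mm wide along its y, 32 to 72 mm above the table, on a steel crossbar (16 x 126 mm, z 16 to 32 mm); at rest 140 mm from the nest centre towards the jig's -x. Pinch its two broad faces from above.
- pointer (a point): Middle of the slide's black pointer bar, 3 mm wide, lying across the jig (along its y), 24 mm above the table, over a white strip on the base; moves with the slide; at rest 55 mm from the nest centre towards the jig's -x.
- band (a point): The middle of the red band painted across the white strip on the base plate: 8 mm wide along the jig's x, 50 mm long along y, 82 mm from the nest's centre on the -x side. Its axes are the jig's.
- nose (a point): Centre of the slide's brass nose: an upright pin of 3 mm radius, 23 to 31 mm above the table, on a 6 mm wide brass bar from the steel crosshead (18 x 126 mm, 36 mm high) behind it; at rest 51 mm from the nest centre towards the jig's +x; moves towards the nest as the handle is pulled.
- tin: Bystander: blue round wax tin, 60 mm diameter, 45 mm tall, loose. Origin: centre of its underside.
- chisel: Bystander: turning chisel lying on the table, about 290 mm long (x -145 to 145 mm), 24 mm thick brown wooden handle towards its -x, flat steel blade towards its +x, loose. Origin: on the table under its middle.
- offcut: Bystander: dark wooden offcut, 40 x 70 x 32 mm, loose. Origin: centre of its underside.
Not all that is in view belongs to the job. Of the things that look like the blank, take the one that is farthest from the robot's base at the start.

How it is judged (in metres and radians):
On the way, in this order (a step that is already met when the one before it is completed fails the run):
1. the blank stands released in the nest with its notch facing the nose (horizontal distance between blank and nest below 0.006 m and z of blank in the frame of jig below 0.0145 m and angle between blank's own z axis and vertical below 0.08 rad and angle between the x axis of blank and the x axis of jig, either way round below 0.2 rad and x of notch in the frame of jig above 0.02 m and contact force between the fingers and blank below 0.3 N), for 0.2 s.
2. the slide is gripped and drawn out to the red band (x of pointer in the frame of band between -0.004 and 0.004 m and contact force between the fingers and jig above 3 N), for 0.3 s.
At the end, for the whole second after the job is handed in: Blank in the nest (within 6 mm of its centre, 2.5 mm of its floor, tilt < 0.08 rad), notch facing the nose within 0.2 rad, not touched by the fingers; pointer at rest within 4 mm of the middle of the red band; fingers on the slide with more than 3 N (all of step 1 and all of step 2 and velocity of joint slide between -0.01 and 0.01 m/s); the arm keeps its last pose, push and grip.
It fails at once if the tin is shoved more than 30 mm (distance of tin from where it was at the start of the episode above 0.03 m).
It fails at once if the chisel is shoved more than 30 mm (distance of chisel from where it was at the start of the episode above 0.03 m).
It fails at once if the offcut is shoved more than 30 mm (distance of offcut from where it was at the start of the episode above 0.03 m).
It fails at once if the blank is tipped over (angle between blank's own z axis and vertical above 0.7 rad).
It also fails if it takes over 51 s, if anything falls off the work surface, if the arm or the gripper's body presses on something with over 40 N, if the wrist force passes 120 N, or if a joint passes its speed limit or range.

## Robot

A 6-joint arm with a two-finger parallel gripper is mounted at the origin on the work surface. World frame = base frame: x ahead of the robot, y to its left, z up, the work surface at z = 0. Lengths are in mm, angles in degrees, forces in N, time in s.
With the tool pointing down it reaches from about 350 to 850 mm from the base axis. Payload 8.1 kg.
Tool frame: the origin (TCP) lies midway between the tips of the shut fingers; the grasp point (between the pads) lies 19 mm behind it; z points along the fingers, y is the line along which they close (so a half turn about z gives the same grasp; the last joint's range is limited). The gripper opens to 85 mm and grips with 20 to 120 N. Pads are 22 mm wide; open, the fingers measure 114 mm over their backs; the gripper's body (76 mm by 85 mm) begins 54 mm behind the grasp point. The pads swing forward as they close: fully open they stand 13 mm farther back than shut.
Start: joints at [58.361, 7.471, 85.268, -0, 87.261, -4.893], TCP at [269.999, 535.823, 231.292] pointing down, gripper open.
Joint ranges: [-169.43, 169.43], [-51.17, 129.36], [1.28, 143.12], [-76.62, 256.62], [0, 156.53], [-152.29, 152.29]. Speed limits (degrees/s): [136.94, 136.94, 159.86, 180, 180, 180].

## Interface

Orientations are given as [roll, pitch, yaw] about the fixed x, y, z axes, in that order (R = Rz(yaw) Ry(pitch) Rx(roll)).
In Python, from bench import r gives the robot as it stands. The module is installed in compiled form; this text tells all that it offers.
- The arm moves only by the tool jog_arm, never from a script. Its argument "rows" is a list of rows, each a list of 2 entries, a list of its own where there are three numbers: the shift along the tool's x, y, z in mm, then the turn, a rotation vector about the tool's x, y, z in rad. A call has 1 to 10 rows; each row is the pose to reach, as a shift and turn from the pose commanded when the call began, along the tool's axes at that moment; what a row does not reach only later rows make up. A row lasts 1/10 s, in which the tool goes at most 50 mm and 8.59 degrees, less where a joint would pass 70% of its speed; a pose out of reach is approached as far as the arm can. A call with a gripper value outside its range is refused whole. "grip" is the finger opening in mm, from 0 to 85.4, set as the call begins (left out, the last holds). The fingers move at their own pace and stop on an object; "force" is the grip in N (left out, the last holds). Time passes only in rows, so rows that repeat a pose let the fingers close. It gives the time, the measured TCP pose, the force, the opening and the grip force at its end, in the units of the state.
- r.sense(): the state, without advancing time (a new reading comes with each control period).
- r.snapshot(name): name is "scene" or "top" or "wrist"; returns (picture, depth): 420x560x3 uint8, blue, green, red; 420x560 float32, mm along the optical axis (not along the pixel's ray), 0 where there is no reading.
- r.camera_params(name): a dict with "fx", "fy", "cx", "cy" (pixels), "pose" (4x4, takes a point from camera to world coordinates); the wrist camera has in their place "tool_from_camera" (4x4, takes a point from camera to tool coordinates, whose origin is the TCP and whose axes are the flange's). Camera axes: x right, y down, z forward; pixel columns grow to the right and rows downward; lengths in mm; the calibration is good to about 2 mm. The wrist camera is an equidistant fisheye: a pixel r from the principal point sees the ray r / f radians off the axis. A picture is of the moment at which its call begins: read the wrist's pose just before it. camera_params takes no time and is no camera call.
- r.hand_in(): hands the job in; it is judged then, once.
The state is a dict: "time": time; "joint_pos": joint angles; "qd": joint speeds; "joint_efforts": joint torques, N m; "tool_pos": TCP position; "tcp_rot": TCP orientation; "ft_force": force on the tool from outside, world axes, zero at the start; "wrist_torque": the same for the moment, N m; "finger_gap": finger opening in mm; "grip_force": force on a finger pad.
Only numpy, scipy, OpenCV 4.12 (cv2) and the standard library are available. Lean on these libraries where they do the work, as an engineer would, in place of code of your own. Each camera call takes 0.05 s, during which the arm holds its last target. There are 200 camera calls.

## Working session

There is one attempt and no reset: what is moved stays moved. The work goes in short steps, Python scripts to look and compute and a tool call to move; the robot and the scene stay as the last step left them, time stands still between calls to the robot, and variables do not carry over. Pictures are saved under pics/ and viewed, at most 11 in all, crops included, and the job is handed in when it is done.

Besides the shell and the picture viewer there is one more tool, called as name(argument=value, ...) on one line, values as JSON. jog_arm: Moves the arm, as the interface text tells. Its arguments: {"type":"object","properties":{"rows":{"type":"array"},"grip":{"type":"number"},"force":{"type":"number"}},"required":["rows"]}

```bash
mkdir -p pics; python3 - <<'E'
from bench import r
import cv2,numpy as np
for n in("top","scene"):
    p,d=r.snapshot(n);cv2.imwrite(f"pics/{n}0.png",p);np.save(f"pics/{n}0.npy",d)
    c=r.camera_params(n);print(n,{k:(np.round(v,3).tolist()) for k,v in c.items()})
c=r.camera_params("wrist");print({k:(np.round(v,3).tolist()) for k,v in c.items()})
s=r.sense();print(s['time'],s['tool_pos'],s['tcp_rot'],s['finger_gap'])
E
```

```text
top {'fx': 431.491, 'fy': 431.491, 'cx': 278.999, 'cy': 211.92, 'pose': [[-0.016, -0.983, 0.183, 307.502], [-1.0, 0.016, -0.001, -61.555], [-0.002, -0.183, -0.983, 1294.592], [0.0, 0.0, 0.0, 1.0]]}
scene {'fx': 422.638, 'fy': 422.638, 'cx': 279.605, 'cy': 200.144, 'pose': [[0.821, 0.484, -0.302, 874.225], [0.571, -0.7, 0.429, -505.553], [-0.004, -0.525, -0.851, 980.681], [0.0, 0.0, 0.0, 1.0]]}
{'fx': 325.192, 'fy': 325.192, 'cx': 276.921, 'cy': 211.558, 'tool_from_camera': [[-0.001, -0.962, -0.274, 70.316], [1.0, -0.001, 0.0, 1.09], [-0.001, -0.274, 0.962, -143.241], [0.0, 0.0, 0.0, 1.0]]}
0.1 [269.70049155 535.39310527 230.33980066] [-1.79902537e+02 -7.91584891e-03  1.53257731e+02] 85.4770281159371
```

View pics/top0.png

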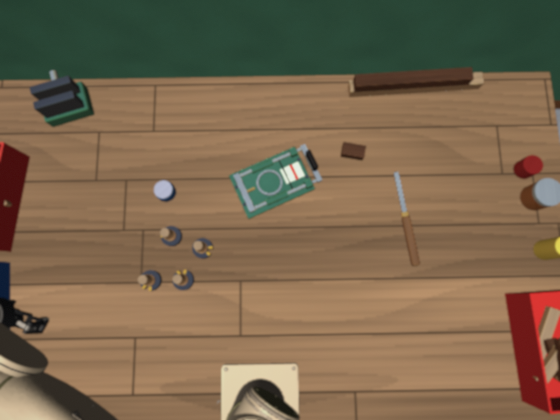

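View pics/scene0.png

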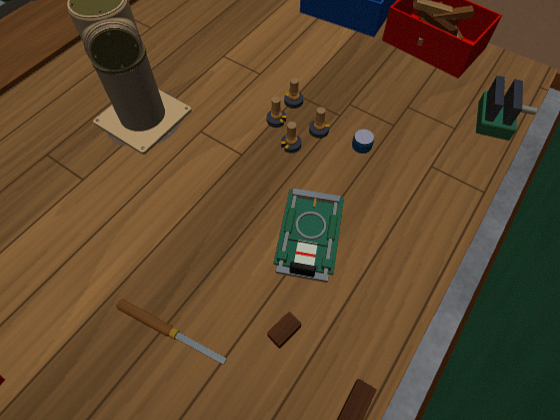

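The scene view shows four look-alikes, a blue tin at (363,140), the jig at (310,235), the offcut at (284,330) and the chisel. In the top view the look-alikes are at (170,236), (203,247), (149,280) and (182,279), the tin is at (164,190) and the jig is at (270,180). Next I'll work out their distances from the base and check the choice in a close crop.

```bash
cat > h.py <<'E'
from bench import r
import numpy as np, cv2
from scipy.spatial.transform import Rotation as R
def ray(n,uv,st=None):
    c=r.camera_params(n);u,v=uv
    x,y=(u-c['cx'])/c['fx'],(v-c['cy'])/c['fy']
    if n=="wrist":
        t=np.hypot(x,y);d=np.array([x/t*np.sin(t),y/t*np.sin(t),np.cos(t)]) if t>0 else np.array([0,0,1.])
        Rt=R.from_euler('xyz',st['tcp_rot'],degrees=True).as_matrix();T=c['tool_from_camera']
        return Rt@T[:3,3]+st['tool_pos'],Rt@T[:3,:3]@d
    P=np.array(c['pose']);return P[:3,3],P[:3,:3]@np.array([x,y,1])
def onz(n,uv,z,st=None):
    o,d=ray(n,uv,st);return o+d*(z-o[2])/d[2]
E
python3 - <<'E'
from h import *
p=cv2.imread("pics/top0.png")
for uv in((170,236),(203,247),(149,280),(182,279)):
    q=onz("top",uv,18);print(uv,q.round(),np.hypot(q[0],q[1]).round())
for k,uv,z in(("tin",(164,190),45),("nest",(269,182),20),("handle",(312,160),72),("off",(353,151),32),("ch1",(398,175),5),("ch2",(415,262),24)):print(k,onz("top",uv,z).round())
h=cv2.cvtColor(p,cv2.COLOR_BGR2HSV)
m=cv2.inRange(h,(60,90,40),(90,255,255));m[:130]=0;m[220:]=0
m[:,:220]=0;m[:,330:]=0
pts=cv2.findNonZero(m);print(cv2.minAreaRect(pts))
a=cv2.resize(p[220:300,130:230],None,fx=5,fy=5,interpolation=cv2.INTER_CUBIC)
s=cv2.imread("pics/scene0.png");b=cv2.resize(s[70:160,260:340],(356,400),interpolation=cv2.INTER_CUBIC)
cv2.imwrite("pics/c1.png",np.hstack([a[:, :440],b]))
E
```

```text
(170, 236) [478. 263.  18.] 546.0
(203, 247) [444. 165.  18.] 473.0
(149, 280) [349. 321.  18.] 474.0
(182, 279) [351. 224.  18.] 416.0
tin [613. 279.  45.]
nest [638. -34.  20.]
handle [ 690. -162.   72.]
off [ 729. -292.   32.]
ch1 [ 658. -432.    5.]
ch2 [ 389. -459.   24.]
((271.62921142578125, 181.8932647705078), (45.245147705078125, 70.85173034667969), 65.69544982910156)
```

View pics/c1.png

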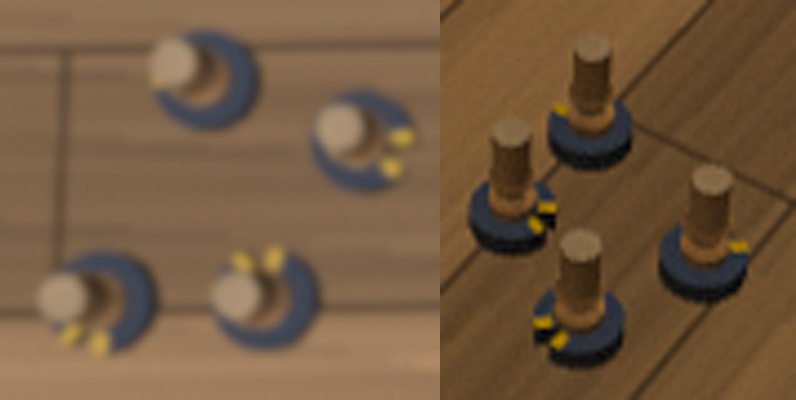

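In the crop, the top blank, with its disc at about (171,236) in the top image, is 546 mm from the base. The others are at (203,247) 473 mm, (149,280) 474 mm and (182,279) 416 mm. I choose (171,236). Its notch, marked yellow at its lower left, is mostly hidden by the spindle and points roughly along world +y. I'll hover over it to see it from close by.

```bash
cat >> h.py <<'E'
def plan(x,y,z,yaw,cur=None):
    "tool-frame shift and turn to reach the pose, tool pointing down"
    s=r.sense() if cur is None else cur
    A=R.from_euler('xyz',s['tcp_rot'],degrees=True);B=R.from_euler('xyz',[180,0,yaw],degrees=True)
    print('shift',A.inv().apply(np.array([x,y,z])-s['tool_pos']).round(1),'turn',(A.inv()*B).as_rotvec().round(3))
E
python3 -c "
from h import *
plan(478,263,200,100)"
```

```text
shift [-308.6 -149.5   30.6] turn [-0.002  0.001  0.93 ]
```

jog_arm(rows=[[[-40,-20,5],[0,0,0.12]],[[-85,-41,9],[0,0,0.26]],[[-130,-63,13],[0,0,0.4]],[[-175,-85,18],[0,0,0.54]],[[-220,-107,23],[0,0,0.68]],[[-262,-127,27],[0,0,0.81]],[[-295,-143,30],[0,0,0.9]],[[-308,-149,30],[0,0,0.93]],[[-308,-149,30],[0,0,0.93]],[[-308,-149,30],[0,0,0.93]]], grip=60)

```text
time: 1.1
tool_pos: [477.6, 264.7, 201.1]
tcp_rot: [-180.0, -0.0, 100.0]
ft_force: [-0.8, -0.7, 0.6]
finger_gap: 60.1
grip_force: 0.0
```

```bash
python3 - <<'E'
from h import *
import json
s=r.sense();p,d=r.snapshot("wrist");cv2.imwrite("pics/w1.png",p);np.save("pics/w1.npy",d)
json.dump({k:np.array(s[k]).tolist() for k in('tool_pos','tcp_rot','time')},open("pics/w1.json","w"));print(s['tool_pos'],s['tcp_rot'],s['time'])
E
```

```text
[477.55868928 264.67197041 201.12797805] [-1.79961160e+02 -2.81038576e-02  1.00029196e+02] 1.1
```

View pics/w1.png

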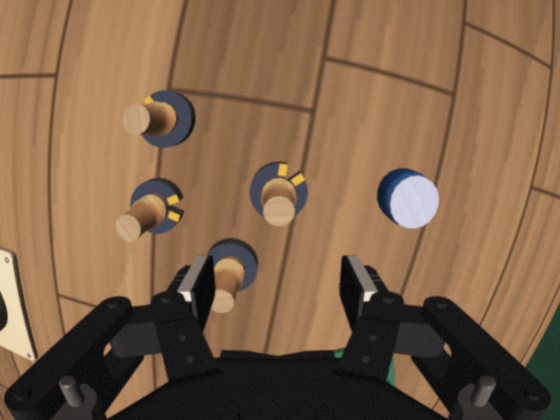

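The wrist view has the target at the centre: disc (279,191), spigot top (279,210), notch between yellow marks at (283,170) and (298,179). The tin is at (410,200), and the three look-alikes are at (165,118), (155,205) and (230,265).

```bash
python3 - <<'E'
from h import *
import json
s=json.load(open("pics/w1.json"));p=cv2.imread("pics/w1.png")
h=cv2.cvtColor(p,cv2.COLOR_BGR2HSV)
y=cv2.inRange(h,(20,170,150),(35,255,255));y[:,:240]=0
n,_,st,ce=cv2.connectedComponentsWithStats(y)
Y=[]
for i in range(1,n):
    if st[i,4]>20: q=onz("wrist",ce[i],18,s);Y.append(q);print('yel',ce[i].round(1),st[i,4],q.round(1))
# disc: dark bluish, all candidates
d=cv2.inRange(h,(100,40,20),(125,255,110));d[:,:240]=0;d[:,330:]=0;d[:150]=0;d[240:]=0
c=max(cv2.findContours(d,0,2)[0],key=cv2.contourArea)[:,0]
hull=cv2.convexHull(c)[:,0]
print('disc px',c.min(0),c.max(0))
W=np.array([onz("wrist",q,18,s)[:2] for q in c.astype(float)])
ctr,rad=cv2.minEnclosingCircle(W.astype(np.float32));print('disc',ctr,rad)
# spigot top
o=np.array([279,191.])
g=p.astype(int);print(h[205:222:4,279],h[183:200:4,279],h[190,262])
dep=np.load("pics/w1.npy")
# depth -> world, points with z 83..93
pts=[]
for v in range(180,240):
    for u in range(255,305):
        if dep[v,u]>0:
            o_,dd=ray("wrist",(u,v),s)
            cz=r.camera_params("wrist")
            t=np.hypot((u-cz['cx'])/cz['fx'],(v-cz['cy'])/cz['fy']);q=o_+dd*dep[v,u]/np.cos(t)
            pts.append(q)
pts=np.array(pts);print(pts[:,2].max());T=pts[abs(pts[:,2]-88)<4];print(len(T),T.mean(0),T.min(0),T.max(0),cv2.minEnclosingCircle(T[:,:2].astype(np.float32)))
if len(Y)==2:
    m=(Y[0]+Y[1])/2
    for cc in(np.array(ctr),T.mean(0)[:2]):
        v=m[:2]-cc;print('notch ang',np.degrees(np.arctan2(v[1],v[0])),np.hypot(*v))
    e=Y[1]-Y[0];print('perp',np.degrees(np.arctan2(e[1],e[0]))+90)
E
```

```text
yel [282.6 169.3] 63 [479.1 287.9  18. ]
yel [297.7 178.4] 72 [495.9 281.4  18. ]
disc px [251 164] [277 213]
disc (468.2900390625, 265.4422607421875) 26.890840530395508
[[ 15  93 197]
 [ 16  98 196]
 [ 15  94 198]
 [ 16  92 203]
 [ 16  91 205]] [[ 17 121 191]
 [ 14 139 167]
 [ 14 138 148]
 [ 13 122 150]
 [ 16  91 200]] [ 14  93 142]Traceback (most recent call last):
  File "<stdin>", line 26, in <module>
  File "h.py", line 5, in ray
    c=r.camera_params(n);u,v=uv
ValueError: time passes only in moves, steps and waits
```

```bash
python3 - <<'E'
s=open('h.py').read()
s=s.replace("def ray","C={n:r.camera_params(n) for n in('top','scene','wrist')}\ndef ray",1).replace("c=r.camera_params(n);u,v=uv","c=C[n];u,v=uv")
s+='''
def cloud(n,dep,u0,u1,v0,v1,st=None):
    "world points of a pixel window from the depth picture"
    out=[];c=C[n]
    for v in range(v0,v1):
        for u in range(u0,u1):
            if dep[v,u]>0:
                o,d=ray(n,(u,v),st);k=1
                if n=="wrist":k=np.cos(np.hypot((u-c['cx'])/c['fx'],(v-c['cy'])/c['fy']))
                out.append(np.r_[o+d*dep[v,u]/k,u,v])
    return np.array(out)
def circ(P):
    A=np.c_[2*P,np.ones(len(P))];a=np.linalg.lstsq(A,(P**2).sum(1),rcond=None)[0];return a[:2],np.sqrt(a[2]+a[0]**2+a[1]**2)
'''
open('h.py','w').write(s)
E
cat > blank.py <<'E'
from h import *
def blank(p,dep,s,u0,u1,v0,v1,zb=0,top=88):
    h=cv2.cvtColor(p,cv2.COLOR_BGR2HSV)
    y=cv2.inRange(h,(20,150,120),(35,255,255));m=np.zeros_like(y);m[v0:v1,u0:u1]=y[v0:v1,u0:u1]
    n,_,st,ce=cv2.connectedComponentsWithStats(m)
    Y=[(st[i,4],*onz("wrist",ce[i],zb+18,s)[:2]) for i in range(1,n) if st[i,4]>20]
    print('yellow',np.round(Y,1).tolist());Y=np.array(sorted(Y)[-2:])[:,1:]
    P=cloud("wrist",dep,u0,u1,v0,v1,s)
    T=P[abs(P[:,2]-zb-top)<4];print('top n',len(T),'z',T[:,2].mean().round(1),'mean',T[:,:2].mean(0).round(1),'encl',np.round(cv2.minEnclosingCircle(T[:,:2].astype(np.float32))[0],1))
    D=P[abs(P[:,2]-zb-18)<4];e=cv2.minEnclosingCircle(D[:,:2].astype(np.float32));print('disc n',len(D),'z',D[:,2].mean().round(1),'encl',np.round(e[0],1),round(e[1],1))
    q=(Y[0]+Y[1])/2;e2=Y[1]-Y[0];print('mid',q.round(1))
    for c in(np.array(e[0]),T[:,:2].mean(0)):print('ang',np.degrees(np.arctan2(*(q-c)[::-1])).round(1),np.hypot(*(q-c)).round(1))
    print('perp',(np.degrees(np.arctan2(e2[1],e2[0]))+90).round(1))
E
python3 - <<'E'
from blank import *
import json
blank(cv2.imread("pics/w1.png"),np.load("pics/w1.npy"),json.load(open("pics/w1.json")),244,315,155,235)
E
```

```text
yellow [[88.0, 479.1, 287.9], [90.0, 495.9, 281.0]]
top n 774 z 88.5 mean [478.4 264.2] encl [478.7 263.8]
disc n 1254 z 18.6 encl [478.1 264.1] 30.4
mid [487.5 284.5]
ang 65.5 22.4
ang 65.8 22.2
perp 67.6
```

jog_arm(rows=[[[0,0,10],[0,0,0.12]],[[-0.3,0.2,30],[0,0,0.26]],[[-0.7,0.5,50],[0,0,0.4]],[[-0.7,0.5,70],[0,0,0.53]],[[-0.7,0.5,90],[0,0,0.593]],[[-0.7,0.5,110],[0,0,0.593]],[[-0.7,0.5,130],[0,0,0.593]],[[-0.7,0.5,145],[0,0,0.593]],[[-0.7,0.5,151],[0,0,0.593]],[[-0.7,0.5,151],[0,0,0.593]]])

```text
time: 2.15
tool_pos: [477.6, 263.9, 49.5]
tcp_rot: [-179.9, 0.1, 66.1]
ft_force: [-0.1, 0.2, 1.0]
finger_gap: 59.8
grip_force: 0.0
```

jog_arm(rows=[[[0,0,0],[0,0,0]],[[0,0,0],[0,0,0]],[[0,0,0],[0,0,0]],[[0,0,0],[0,0,0]],[[0,0,0],[0,0,0]],[[0,0,0],[0,0,0]],[[0,0,0],[0,0,0]],[[0,0,0],[0,0,0]]], grip=15, force=45)

```text
time: 2.95
tool_pos: [479.8, 263.9, 51.6]
tcp_rot: [179.9, -0.1, 66.0]
ft_force: [2.0, 0.0, 6.4]
finger_gap: 25.3
grip_force: 44.5
```

jog_arm(rows=[[[0,0,-10],[0,0,0]],[[0,0,-28],[0,0,0]],[[0,0,-50],[0,0,0]],[[0,0,-72],[0,0,0]],[[0,0,-94],[0,0,0]],[[0,0,-108],[0,0,0]],[[-8,10,-110],[0,0,-0.03]],[[-25,30,-110],[0,0,-0.08]],[[-45,55,-110],[0,0,-0.15]],[[-68,84,-110],[0,0,-0.22]]])

```text
time: 3.95
tool_pos: [527.1, 166.8, 159.8]
tcp_rot: [-179.9, 0.0, 78.8]
ft_force: [1.1, 0.3, -3.4]
finger_gap: 25.3
grip_force: 44.3
```

jog_arm(rows=[[[-19,34,0],[0,0,-0.08]],[[-39,68,0],[0,0,-0.16]],[[-58,102,0],[0,0,-0.24]],[[-77,136,0],[0,0,-0.32]],[[-96,170,0],[0,0,-0.4]],[[-113,200,0],[0,0,-0.47]],[[-126,222,0],[0,0,-0.53]],[[-134,235,0],[0,0,-0.57]],[[-136,240,0],[0,0,-0.58]],[[-136,240,0],[0,0,-0.58]]])

```text
time: 4.95
tool_pos: [735.7, -13.7, 159.2]
tcp_rot: [-179.9, -0.1, 111.8]
ft_force: [-0.9, -0.1, -3.3]
finger_gap: 25.2
grip_force: 44.7
```

```bash
python3 - <<'E'
from h import *
import json
s=r.sense();p,d=r.snapshot("wrist");cv2.imwrite("pics/w2.png",p);np.save("pics/w2.npy",d)
json.dump({k:np.array(s[k]).tolist() for k in('tool_pos','tcp_rot','time')},open("pics/w2.json","w"));print(s['tool_pos'],s['tcp_rot'],s['time'],s['finger_gap'])
E
```

```text
[735.66320738 -13.70407826 159.19088992] [-1.79908957e+02 -5.91375917e-02  1.11750528e+02] 4.95 25.208956450455727
```

View pics/w2.png

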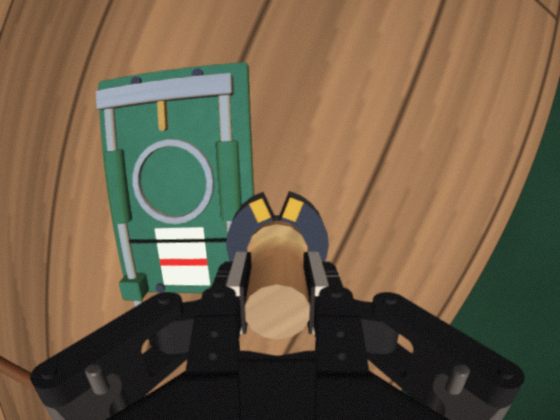

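The wrist view shows the jig with nest ring centre at (173,181), brass nose at (162,115), red band at (184,262) and pointer at (178,240). The held blank's notch points up at (277,205) along tool x. I was 100 mm off the planned hover because the tool axes had turned, which does no harm. Next I measure the jig pose and the notch in hand.

```bash
python3 - <<'E'
from h import *
import json
s=json.load(open("pics/w2.json"));p=cv2.imread("pics/w2.png");dep=np.load("pics/w2.npy")
h=cv2.cvtColor(p,cv2.COLOR_BGR2HSV)
red=cv2.inRange(h,(0,150,120),(6,255,255))|cv2.inRange(h,(174,150,120),(180,255,255))
red[:,:140]=0;red[:,225:]=0;red[:240]=0;red[290:]=0
q=cv2.findNonZero(red)[:,0].astype(float);B=np.array([onz("wrist",a,12,s)[:2] for a in q]);band=np.array(cv2.minAreaRect(B.astype(np.float32))[0])
rr=cv2.minAreaRect(B.astype(np.float32));print('band',rr,B.mean(0))
# ring: grey low saturation within window, outer/inner contour
g=cv2.inRange(h,(0,0,90),(180,90,255));w=np.zeros_like(g);w[136:226,128:217]=g[136:226,128:217]
cs,hi=cv2.findContours(w,cv2.RETR_CCOMP,cv2.CHAIN_APPROX_NONE)
for c in sorted(cs,key=cv2.contourArea)[-2:]:
    W=np.array([onz("wrist",a,20,s)[:2] for a in c[:,0].astype(float)]);print('ring',cv2.contourArea(c),[np.round(v,1) for v in circ(W)])
    nest=circ(W)[0]
br=cv2.inRange(h,(12,120,100),(32,255,255));br[:95]=0;br[135:]=0;br[:,:150]=0;br[:,175:]=0
q=cv2.findNonZero(br)[:,0].astype(float);print('nosepx',len(q),q.min(0),q.max(0))
N=np.array([onz("wrist",a,31,s)[:2] for a in q]);no=N.mean(0);print('nosebar',no)
for a,b,n in((band,nest,'band-nest'),(nest,no,'nest-nose'),(band,no,'band-nose')):
    v=b-a;print(n,np.hypot(*v).round(1),np.degrees(np.arctan2(v[1],v[0])).round(1))
# crosshead top & depth heights
P=cloud("wrist",dep,95,260,60,130,s);T=P[abs(P[:,2]-36)<2.5];rr=cv2.minAreaRect(T[:,:2].astype(np.float32));bx=cv2.boxPoints(rr);e=[bx[1]-bx[0],bx[2]-bx[1]];e=max(e,key=np.linalg.norm);print('crosshead',np.round(rr[1],1),np.degrees(np.arctan2(e[1],e[0])).round(1))
P=cloud("wrist",dep,130,216,138,226,s);print('ring top z',np.percentile(P[:,2],[5,50,95]).round(1))
# held blank
zt=s['tool_pos'][2]-51+18
y=cv2.inRange(h,(20,150,120),(35,255,255));y[:185]=0;y[230:]=0;y[:,:240]=0;y[:,310:]=0
n,_,st,ce=cv2.connectedComponentsWithStats(y);Y=np.array([onz("wrist",ce[i],zt,s)[:2] for i in range(1,n) if st[i,4]>40]);print(Y)
m=Y.mean(0);v=m-np.array(s['tool_pos'][:2]);e=Y[1]-Y[0];print('notch vs tcp',np.hypot(*v),np.degrees(np.arctan2(v[1],v[0])),'perp',np.degrees(np.arctan2(e[1],e[0]))+90,'yaw',s['tcp_rot'][2])
P=cloud("wrist",dep,235,325,185,300,s);D=P[abs(P[:,2]-zt)<4];print('disc z',D[:,2].mean(),circ(D[D[:,4]<225][:,:2])[0],cv2.minEnclosingCircle(D[:,:2].astype(np.float32)))
T=P[abs(P[:,2]-zt-70)<5];print('top',len(T),T.mean(0) if len(T) else 0)
E
```

```text
band ((670.64404296875, -108.49076843261719), (50.10942077636719, 5.677576065063477), 23.678035736083984) [ 671.15323597 -108.3775772 ]
ring 3624.0 [array([638.4, -31.2]), np.float64(32.6)]
ring 5487.5 [array([638.6, -31.9]), np.float64(40.2)]
nosepx 200 [158. 101.] [165. 129.]
nosebar [614.01147096  24.0867646 ]
band-nest 83.0 112.7
nest-nose 61.2 113.7
band-nose 144.2 113.1
crosshead [126.1  22.2] 23.9
ring top z [11.5 12.9 21. ]
[[718.81839514   3.0435044 ]
 [735.52489544  10.24940149]]
notch vs tcp 22.051094013604533 112.64906387635489 perp 113.33164553654089 yaw 111.75052781078229
disc z 126.17416794875497 [7.30545945e+02 5.27583037e-01] ((736.279052734375, -9.503479957580566), 29.50122833251953)
top 1431 [732.87258202  -4.30606579 195.40658709 278.50733753 289.91404612]
```

```bash
python3 -c "
from h import *
plan(638.5,-31.6,90,112.2)"
```

```text
shift [ 18.6 -96.7  69.6] turn [-0.001 -0.001 -0.007]
```

jog_arm(rows=[[[2,-8,2],[0,0,0]],[[5,-25,10],[0,0,-0.007]],[[9,-45,22],[0,0,-0.007]],[[12,-65,36],[0,0,-0.007]],[[16,-83,50],[0,0,-0.007]],[[18,-93,62],[0,0,-0.007]],[[18.6,-96.7,68],[0,0,-0.007]],[[18.6,-96.7,69.6],[0,0,-0.007]],[[18.6,-96.7,69.6],[0,0,-0.007]],[[18.6,-96.7,69.6],[0,0,-0.007]]])

```text
time: 6.0
tool_pos: [640.5, -31.9, 91.8]
tcp_rot: [179.9, 0.0, 112.2]
ft_force: [0.0, 0.5, -3.5]
finger_gap: 25.2
grip_force: 44.7
```

```bash
python3 - <<'E'
from h import *
import json
s=r.sense();p,d=r.snapshot("wrist");cv2.imwrite("pics/w3.png",p);np.save("pics/w3.npy",d)
json.dump({k:np.array(s[k]).tolist() for k in('tool_pos','tcp_rot','time')},open("pics/w3.json","w"));print(s['tool_pos'],s['tcp_rot'],s['time'],s['finger_gap'])
E
```

```text
[640.4649446  -31.93773014  91.79347037] [1.79905429e+02 4.77937635e-02 1.12247306e+02] 6.0 25.18854058947272
```

View pics/w3.png

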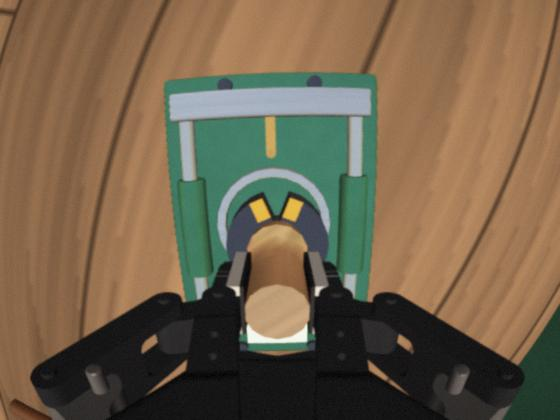

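The blank hangs over the nest. The ring's front arc spans (219..329, 170), the nose is at (270,155) and the notch at (277,208). Ring and disc can now be compared in one picture.

```bash
cat > rel.py <<'E'
from h import *
import json
s=json.load(open("pics/w3.json"));p=cv2.imread("pics/w3.png");dep=np.load("pics/w3.npy")
h=cv2.cvtColor(p,cv2.COLOR_BGR2HSV)
g=cv2.inRange(h,(0,0,110),(180,75,255));w=np.zeros_like(g);w[160:236,212:337]=g[160:236,212:337]
out=[]
for a in np.radians(np.arange(185,356,3)):
    # scan outward from ring centre px: outer and inner edges
    ln=[(int(round(274+k*np.cos(a))),int(round(225+k*np.sin(a)))) for k in np.arange(40,66,.5)]
    on=[k for k,(u,v) in zip(np.arange(40,66,.5),ln) if w[v,u]]
    if len(on)>4: out.append((274+max(on)*np.cos(a),225+max(on)*np.sin(a)))
W=np.array([onz("wrist",q,20,s)[:2] for q in out])
# robust fixed-radius fit
from scipy.optimize import least_squares
f=least_squares(lambda c:np.hypot(*(W-c).T)-40,W.mean(0)-[0,20],loss='soft_l1');print('nest outer fit',len(W),f.x.round(1),np.abs(f.fun).mean().round(2),circ(W))
zt=s['tool_pos'][2]-33
d=cv2.inRange(h,(100,30,10),(130,255,110));m=np.zeros_like(d);m[185:270,220:335]=d[185:270,220:335]
E=[]
for v in range(215,250,2):
    q=np.where(m[v])[0]
    if len(q):E+=[(q.min(),v),(q.max()+1,v)]
D=np.array([onz("wrist",np.array(q,float),zt,s)[:2] for q in E])
f2=least_squares(lambda c:np.hypot(*(D-c).T)-30.25,s['tool_pos'][:2],loss='soft_l1');print('disc fit',len(D),f2.x.round(1),np.abs(f2.fun).mean().round(2),circ(D))
y=cv2.inRange(h,(20,150,120),(35,255,255));yy=y.copy();y[:190]=0;y[230:]=0;y[:,:240]=0;y[:,310:]=0
n,_,st,ce=cv2.connectedComponentsWithStats(y);Y=np.array([onz("wrist",ce[i],zt,s)[:2] for i in range(1,n) if st[i,4]>40])
e=Y[1]-Y[0];v=Y.mean(0)-f2.x;print('notch ang',np.degrees(np.arctan2(v[1],v[0])).round(1),np.hypot(*v).round(1),'perp',(np.degrees(np.arctan2(e[1],e[0]))+90).round(1))
b=cv2.inRange(h,(12,120,100),(32,255,255));b[:117]=0;b[160:]=0;b[:,:255]=0;b[:,285:]=0
q=cv2.findNonZero(b)[:,0].astype(float);N=np.array([onz("wrist",a,31,s)[:2] for a in q]);vv=N.mean(0)-f.x;print('nose',N.mean(0),np.hypot(*vv),np.degrees(np.arctan2(vv[1],vv[0])))
P=cloud("wrist",dep,150,390,80,125,s);T=P[abs(P[:,2]-36)<2.5];bx=cv2.boxPoints(cv2.minAreaRect(T[:,:2].astype(np.float32)));e=max([bx[1]-bx[0],bx[2]-bx[1]],key=np.linalg.norm);print('crosshead dir',np.degrees(np.arctan2(e[1],e[0])),'mid',bx.mean(0))
P=cloud("wrist",dep,235,325,195,240,s);print('disc z',np.median(P[abs(P[:,2]-zt)<5][:,2]),'assumed',zt)
E
python3 rel.py
```

```text
nest outer fit 57 [638.2 -32.3] 0.33 (array([637.80299569, -31.44360822]), np.float64(39.2576023867674))
disc fit 36 [641.5 -32.8] 0.37 (array([640.86740412, -31.39772852]), np.float64(29.57995565812947))
notch ang 114.3 23.2 perp 114.0
nose [613.55844671  23.71377444] 61.18878615377566 113.71693516050277
crosshead dir 23.642546 mid [604.9908    43.304466]
disc z 58.79602699242628 assumed 58.793470369676584
```

jog_arm(rows=[[[1.4,-2.9,2],[0,0,0]],[[1.4,-2.9,6],[0,0,0]],[[1.4,-2.9,10],[0,0,0]],[[1.4,-2.9,14],[0,0,0]],[[1.4,-2.9,17],[0,0,0]],[[1.4,-2.9,20],[0,0,0]],[[1.4,-2.9,23],[0,0,0]],[[1.4,-2.9,26],[0,0,0]],[[1.4,-2.9,27],[0,0,0]],[[1.4,-2.9,27],[0,0,0]]])

```text
time: 7.05
tool_pos: [636.2, -32.0, 63.7]
tcp_rot: [180.0, 0.0, 112.2]
ft_force: [0.3, 0.1, -3.2]
finger_gap: 25.4
grip_force: 44.8
```

jog_arm(rows=[[[0,0,0.5],[0,0,0]],[[0,0,1],[0,0,0]],[[0,0,1.5],[0,0,0]],[[0,0,1.5],[0,0,0]]])

```text
time: 7.45
tool_pos: [636.4, -32.1, 63.6]
tcp_rot: [180.0, 0.0, 112.2]
ft_force: [-5.7, 1.1, 8.0]
finger_gap: 24.9
grip_force: 46.2
```

```bash
python3 - <<'E'
from h import *
import json
s=r.sense();p,d=r.snapshot("wrist");cv2.imwrite("pics/w3.png",p);np.save("pics/w3.npy",d)
json.dump({k:np.array(s[k]).tolist() for k in('tool_pos','tcp_rot','time')},open("pics/w3.json","w"));print(s['tool_pos'],s['time'],s['ft_force'])
P=cloud("wrist",d,235,325,195,240,s);zt=s['tool_pos'][2]-33;print('disc top z',np.median(P[abs(P[:,2]-zt)<6][:,2]))
E
```

```text
[636.39058603 -32.07252277  63.62790767] 7.45 [-5.68765322  1.07892052  7.97684631]
disc top z 30.689617040634147
```

View pics/w3.png

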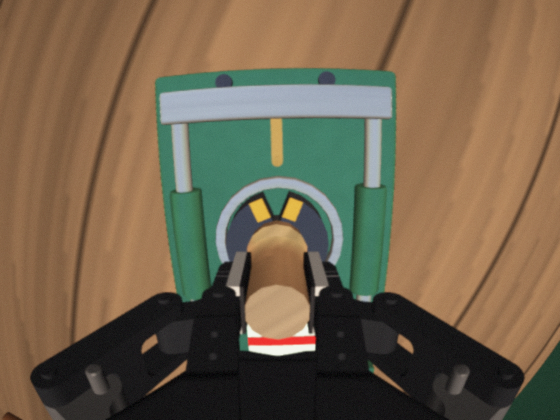

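The disc sits inside the ring, notch at (277,208) in line with the nose at (277,160). The disc top is at z 30.7 and the floor is taking load, so I release.

jog_arm(rows=[[[0,0,0],[0,0,0]],[[0,0,0],[0,0,0]],[[0,0,0],[0,0,0]],[[0,0,0],[0,0,0]],[[0,0,0],[0,0,0]],[[0,0,0],[0,0,0]]], grip=50)

```text
time: 8.1
tool_pos: [636.1, -32.0, 62.1]
tcp_rot: [-180.0, -0.0, 112.2]
ft_force: [-0.6, 0.2, 0.9]
finger_gap: 50.2
grip_force: 0.0
```

jog_arm(rows=[[[0,0,-5],[0,0,0]],[[0,0,-15],[0,0,0]],[[0,0,-28],[0,0,0]],[[0,0,-43],[0,0,0]],[[0,0,-60],[0,0,0]],[[0,0,-77],[0,0,0]],[[0,0,-92],[0,0,0]],[[0,0,-98],[0,0,0]],[[0,0,-100],[0,0,0]],[[0,0,-100],[0,0,0]]])

```text
time: 9.1
tool_pos: [636.0, -32.0, 162.0]
tcp_rot: [-180.0, -0.0, 112.2]
ft_force: [-0.1, 0.5, 0.1]
finger_gap: 49.8
grip_force: 0.0
```

```bash
python3 - <<'E'
from blank import *
import json
s=r.sense();p,d=r.snapshot("wrist");cv2.imwrite("pics/w4.png",p)
print(s['tool_pos'],s['time'])
h=cv2.cvtColor(p,cv2.COLOR_BGR2HSV)
blank(p,d,s,235,320,160,245,zb=12)
cv2.imwrite("pics/w4.png",p)
plan(638.3+57,-32-130,165,23.7)
E
```

```text
[636.00295603 -31.99858883 161.9934557 ] 9.1
yellow [[133.0, 636.0, -8.0], [132.0, 619.5, -15.4]]
top n 1093 z 100.4 mean [636.1 -30.9] encl [636.5 -32.1]
disc n 1674 z 30.6 encl [636.4 -32.1] 30.4
mid [627.8 -11.7]
ang 113.1 22.1
ang 113.3 21.0
perp 113.8
shift [-142.9    6.    -3.7] turn [-1.000e-03  0.000e+00  1.545e+00]
```

View pics/w4.png

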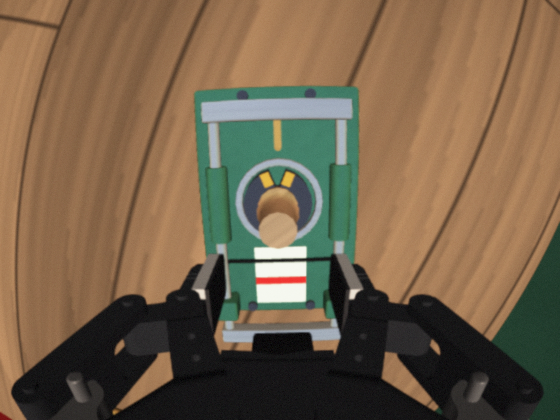

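The blank stands released in the nest: disc centre (277,203), notch at (277,180) facing the nose at (277,150), top at z 100.4, about 1.8 mm off centre and aligned within 1°. The pointer is at (280,260), the band at (281,281) and the handle at (283,342). Next I move over to the handle.

jog_arm(rows=[[[-6,0,0],[0,0,0.13]],[[-18,1,0],[0,0,0.27]],[[-34,2,0],[0,0,0.41]],[[-52,2,0],[0,0,0.55]],[[-70,3,0],[0,0,0.69]],[[-88,4,0],[0,0,0.83]],[[-106,5,0],[0,0,0.97]],[[-122,5,0],[0,0,1.11]],[[-134,6,0],[0,0,1.25]],[[-141,6,0],[0,0,1.39]]], grip=45)

```text
time: 10.15
tool_pos: [694.6, -161.2, 160.3]
tcp_rot: [-179.9, 0.1, 32.2]
ft_force: [-0.5, 1.1, 0.5]
finger_gap: 45.1
grip_force: 0.0
```

jog_arm(rows=[[[0,0,5],[0,0,0.1]],[[0,0,15],[0,0,0.155]],[[0,0,27],[0,0,0.155]],[[0,0,35],[0,0,0.155]],[[0,0,38],[0,0,0.155]],[[0,0,38],[0,0,0.155]]])

```text
time: 10.75
tool_pos: [694.4, -160.0, 123.0]
tcp_rot: [-179.9, 0.1, 23.8]
ft_force: [0.1, -0.1, -0.3]
finger_gap: 44.7
grip_force: 0.0
```

```bash
python3 - <<'E'
from h import *
import json
s=r.sense();p,d=r.snapshot("wrist");cv2.imwrite("pics/w5.png",p);np.save("pics/w5.npy",d)
json.dump({k:np.array(s[k]).tolist() for k in('tool_pos','tcp_rot','time')},open("pics/w5.json","w"));print(s['tool_pos'],s['tcp_rot'],s['time'])
P=cloud("wrist",d,180,380,120,330,s);T=P[(abs(P[:,2]-72)<4)&(np.hypot(P[:,0]-694,P[:,1]+160)<45)]
rr=cv2.minAreaRect(T[:,:2].astype(np.float32));bx=cv2.boxPoints(rr);e=max([bx[1]-bx[0],bx[2]-bx[1]],key=np.linalg.norm)
print(len(T),T[:,2].mean(),rr,np.degrees(np.arctan2(e[1],e[0])),T[:,3:].mean(0))
E
```

```text
[ 694.43607752 -159.96442677  122.96884782] [-1.79929747e+02  8.19630249e-02  2.37653321e+01] 10.75
2127 71.99259761005868 ((695.3480834960938, -160.20999145507812), (58.7229118347168, 16.033937454223633), 23.62445068359375) 23.624426 [280.34602727 229.093559  ]
```

View pics/w5.png

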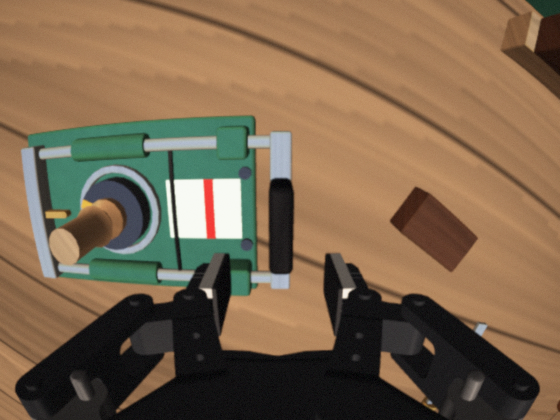

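The handle top is at (280,229), which is world (695.3,-160.2), between the fingers; the pointer is at (176,210) and the band at (209,208). I descend and grip.

jog_arm(rows=[[[0.7,0.4,5],[0,0,0]],[[0.7,0.4,17],[0,0,0]],[[0.7,0.4,31],[0,0,0]],[[0.7,0.4,45],[0,0,0]],[[0.7,0.4,59],[0,0,0]],[[0.7,0.4,71],[0,0,0]],[[0.7,0.4,80],[0,0,0]],[[0.7,0.4,84],[0,0,0]],[[0.7,0.4,85],[0,0,0]],[[0.7,0.4,85],[0,0,0]]])

```text
time: 11.8
tool_pos: [696.2, -160.4, 39.6]
tcp_rot: [180.0, -0.0, 23.7]
ft_force: [-0.2, -0.8, 0.3]
finger_gap: 45.2
grip_force: 0.0
```

jog_arm(rows=[[[0,0,0],[0,0,0]],[[0,0,0],[0,0,0]],[[0,0,0],[0,0,0]],[[0,0,0],[0,0,0]],[[0,0,0],[0,0,0]],[[0,0,0],[0,0,0]],[[0,0,0],[0,0,0]],[[0,0,0],[0,0,0]]], grip=5, force=60)

```text
time: 12.6
tool_pos: [696.9, -161.5, 40.4]
tcp_rot: [179.9, -0.1, 23.7]
ft_force: [2.8, -3.8, 1.2]
finger_gap: 15.4
grip_force: 62.0
```

jog_arm(rows=[[[0,2,0],[0,0,0]],[[0,4.5,0],[0,0,0]],[[0,7.5,0],[0,0,0]],[[0,10.5,0],[0,0,0]],[[0,13.5,0],[0,0,0]],[[0,16.5,0],[0,0,0]],[[0,19.5,0],[0,0,0]],[[0,22,0],[0,0,0]],[[0,24,0],[0,0,0]],[[0,24,0],[0,0,0]]])

```text
time: 13.6
tool_pos: [705.5, -181.0, 40.3]
tcp_rot: [-179.9, -0.0, 23.7]
ft_force: [-6.4, 6.6, 8.5]
finger_gap: 15.0
grip_force: 63.2
```

```bash
cat > pb.py <<'E'
from h import *
import sys
s=r.sense();p,d=r.snapshot("wrist");cv2.imwrite(f"pics/{sys.argv[1]}.png",p)
print(s['tool_pos'].round(1),s['tcp_rot'].round(2),s['time'],s['ft_force'].round(1),s['finger_gap'])
h=cv2.cvtColor(p,cv2.COLOR_BGR2HSV)
ax=np.array([np.cos(np.radians(113.7)),np.sin(np.radians(113.7))])
red=cv2.inRange(h,(0,150,110),(6,255,255))|cv2.inRange(h,(174,150,110),(180,255,255));red[:,300:]=0;red[300:]=0
n,l,st,ce=cv2.connectedComponentsWithStats(red)
for i in range(1,n):
    if st[i,4]>40:print('red',st[i],[round(float(onz("wrist",(u,ce[i][1]),12,s)[:2]@ax),1) for u in(st[i,0],ce[i][0],st[i,0]+st[i,2])],onz("wrist",ce[i],12,s).round(1))
E
python3 pb.py w6
```

```text
[ 705.5 -181.    40.3] [-1.7989e+02 -1.0000e-02  2.3740e+01] 13.6 [-6.4  6.6  8.5] 15.00240291006779
red [135 209  21  78 806] [-361.3, -367.8, -375.5] [ 671.8 -106.8   12. ]
```

View pics/w6.png

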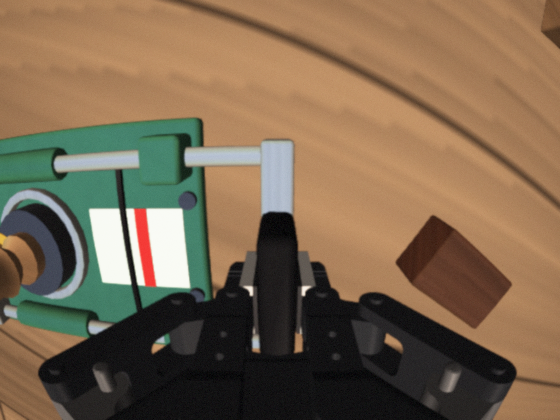

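The pointer (125,235) is still short of the red band (146,247). The blank is still in the nest at the left edge. I'll measure the remaining gap.

```bash
cat >> pb.py <<'E'
g=p.max(2)
jy=np.array([-ax[1],ax[0]])
best=[]
i=max(range(1,n),key=lambda k:st[k,4]);bc=onz("wrist",ce[i],12,s)[:2]
# pointer: sample z=24 plane along jig x, brightness averaged across y +-18 mm
T=np.array(C["wrist"]["tool_from_camera"]);Rt=R.from_euler('xyz',s['tcp_rot'],degrees=True).as_matrix()
def px(q):
    c=C["wrist"];v=T[:3,:3].T@(Rt.T@(q-s['tool_pos'])-T[:3,3]);t=np.arctan2(np.hypot(v[0],v[1]),v[2]);k=t/np.hypot(v[0],v[1]);return c['cx']+c['fx']*k*v[0],c['cy']+c['fy']*k*v[1]
X=np.arange(-15,20,.5);I=[np.mean([g[int(round(b)),int(round(a))] for a,b in(px(np.r_[bc+ax*x+jy*y,24]) for y in np.arange(-14,15,2))]) for x in X]
I=np.array(I);k=I.argmin();w=np.clip(I[k]+60-I,0,None);w[abs(X-X[k])>4]=0
print('pointer x in band frame',(w@X/w.sum()).round(2),'min',X[k],I[k].round(),I.round()[::4])
E
python3 - <<'E'
s=open('pb.py').read()
E
python3 pb.py w7
```

```text
[ 705.4 -180.9   40.3] [-1.7989e+02 -1.0000e-02  2.3740e+01] 13.65 [-5.8  6.2  8.6] 15.099074455647166
red [135 209  21  78 810] [-361.1, -367.8, -375.4] [ 671.7 -106.8   12. ]
pointer x in band frame 5.29 min 4.5 21.0 [250. 250. 250. 234. 244. 245. 245. 248. 250. 205.  24.  86. 249. 250.
 250. 250. 250. 250.]
```

jog_arm(rows=[[[0,1.5,0],[0,0,0]],[[0,3,0],[0,0,0]],[[0,4.2,0],[0,0,0]],[[0,5,0],[0,0,0]],[[0,5,0],[0,0,0]],[[0,5,0],[0,0,0]],[[0,5,0],[0,0,0]]])

```text
time: 14.4
tool_pos: [707.3, -185.2, 40.3]
tcp_rot: [-179.9, 0.0, 23.8]
ft_force: [-6.9, 6.5, 9.5]
finger_gap: 15.3
grip_force: 63.3
```

```bash
python3 pb.py w8; python3 - <<'E'
import cv2,numpy as np
from h import *
t,_=r.snapshot("top")
a=cv2.imread('pics/w8.png');b=cv2.resize(t[130:230,220:340],(480,400),interpolation=cv2.INTER_CUBIC)
cv2.imwrite('pics/f.png',np.hstack([cv2.resize(a[110:330,0:300],(320,235)),b[:235*400//400]]) if 0 else np.hstack([a[110:330,0:300],cv2.resize(b,(264,220))]))
E
```

```text
[ 707.3 -185.2   40.3] [-1.7987e+02  1.0000e-02  2.3750e+01] 14.4 [-6.9  6.5  9.5] 15.285114527390999
red [127 209  22  77 832] [-360.1, -367.5, -375.3] [ 671.4 -106.6   12. ]
pointer x in band frame 0.39 min 0.0 22.0 [251. 250. 250. 241. 245. 245. 245.  67.  29. 212. 250. 250. 250. 250.
 250. 250. 250. 250.]
```

View pics/f.png

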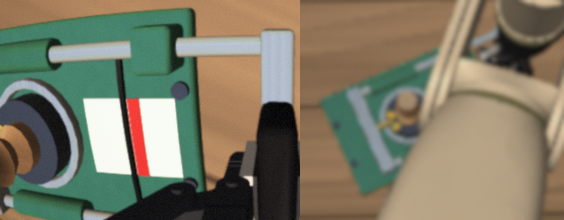

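In the wrist crop the pointer (127,140) lies just left of the red band (138,140), and its 12 mm height accounts for that offset. Corrected, it is 0.4 mm from the band's middle. The pull of about 9.5 N also matches 27 mm of spring travel. I let it settle and hand in.

jog_arm(rows=[[[0,0,0],[0,0,0]],[[0,0,0],[0,0,0]],[[0,0,0],[0,0,0]],[[0,0,0],[0,0,0]],[[0,0,0],[0,0,0]],[[0,0,0],[0,0,0]]])

```text
time: 15.1
tool_pos: [707.3, -185.2, 40.4]
tcp_rot: [-179.9, 0.0, 23.8]
ft_force: [-6.3, 7.7, 9.4]
finger_gap: 15.0
grip_force: 63.3
```

```bash
python3 pb.py w9; python3 -c "
from bench import r
print(r.hand_in())"
```

```text
[ 707.3 -185.2   40.4] [-1.7987e+02  1.0000e-02  2.3760e+01] 15.1 [-6.3  7.7  9.4] 15.001155458183877
red [127 209  22  77 832] [-360.1, -367.5, -375.3] [ 671.4 -106.6   12. ]
pointer x in band frame 0.44 min 0.0 22.0 [251. 251. 250. 241. 245. 245. 244.  67.  29. 211. 250. 250. 250. 250.
 250. 250. 250. 250.]
the job is handed in; nothing more can be done
None
```

I handed the job in at about 15 s: the blank stands released in the nest with its notch facing the nose, and the gripper is holding the handle with the pointer measured 0.4 mm from the middle of the red band; the hand-in returned no verdict.

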